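# Roll the bushing to the pointers

## Robot

A 7-joint arm with a two-finger parallel gripper is mounted at the origin on the work surface. World frame = base frame: x ahead of the robot, y to its left, z up, the work surface at z = 0. Lengths are in m, angles in rad, forces in N, time in s.
With the tool pointing down it reaches from about 0.425 to 0.925 m from the base axis. Payload 6.8 kg.
Tool frame: the origin (TCP) lies at the very end of the fingers, on their centre line; the grasp point (between the pads) lies 19 mm behind it; z points along the fingers, y is the line along which they close (so a half turn about z gives the same grasp; the last joint's range is limited). The gripper opens to 85 mm and grips with 20 to 120 N. Pads are 22 mm wide; open, the fingers measure 114 mm over their backs; the gripper's body (76 mm by 85 mm) begins 54 mm behind the grasp point. The pads swing forward as they close: fully open they stand 13 mm farther back than shut.
Start: joints at [-0.108, 0.477, 0.022, 1.555, -0.011, 1.109, -0.083], TCP at [0.675, 0, 0.231] pointing down, gripper open.
Joint ranges: [-2.96, 2.96], [-0.34, 2.1], [-1.41, 1.46], [0.24, 2.44], [-1.37, 4.51], [0.17, 1.92], [-2.96, 2.96]. Speed limits (rad/s): [2.39, 2.39, 3.14, 3.14, 3.14, 3.14, 3.14].

## Interface

Orientations are given as a unit quaternion [w, x, y, z].
In Python, from station import readout, viewer, bot gives the robot as it stands. The module is installed in compiled form; this text tells all that it offers.
- The arm moves only by the shell command python3 -m handwheel 'ROWS' [FORCE]. ROWS is JSON, a list of rows, each a list of 3 entries, a list of its own where there are three numbers: the shift along the tool's x, y, z in mm, then the turn, a rotation vector about the tool's x, y, z in degrees, then the gripper command: -1 is fully open, 1 is shut, values between are in proportion. In form: [[[x, y, z], [ax, ay, az], grip], ...]. A call has 1 to 20 rows; each row is the pose to reach, as a shift and turn from the pose commanded when the call began, along the tool's axes at that moment; what a row does not reach only later rows make up. A row lasts 1/12 s, in which the tool goes at most 41.7 mm and 7.16 degrees, less where a joint would pass 70% of its speed; a pose out of reach is approached as far as the arm can. A call with a gripper value outside its range is refused whole. The fingers move at their own pace and stop on an object; FORCE is the grip in N (left out, the last holds). Time passes only in rows, so rows that repeat a pose let the fingers close. It gives the time, the measured TCP pose, the force and the opening at its end, in the units of the state.
- readout.get_obs(): the state, without advancing time (a new reading comes with each control period).
- viewer.read_camera(name): name is "scene" or "side" or "wrist"; returns a dict with "frame" (400x640x3 uint8, red, green, blue), "fx", "fy", "cx", "cy" (pixels), "dist" ([k1, k2, p1, p2, k3] as OpenCV has them; the pictures are not rectified), "rvec" (rotation vector, rad) and "tvec" (3), from world to camera coordinates, as OpenCV has them; the wrist camera has in their place "tool_from_camera" (4x4, takes a point from camera to tool coordinates, whose origin is the TCP and whose axes are the flange's). Camera axes: x right, y down, z forward; pixel columns grow to the right and rows downward; lengths in m; the calibration is good to about 2 mm. A picture is of the moment at which its call begins: read the wrist's pose just before it. There is no depth.
- bot.hand_in(): hands the job in, once; it reports no verdict.
Trained networks look in a picture, given as the dict that the camera call returned (one of the last four; its "shot" number tells which), for a name from the list of things; names that differ only in an ending like _2 or _b are one class to them, and where a whole thing is asked for, a point or a joint stands for the part that bears it (a point fixed in the world has none). Each returns a list of dicts, best first, with "score" (0 to 1); they miss things now and then, are a little off and sometimes report something else, mostly with a low value. They report only what shows in the picture. A call takes as long as a camera call. They do not tell look-alikes from the thing itself.
- viewer.search_frame(picture, target): "rect" ([centre column, centre row, width, height] in pixels, round what is visible of it).
- viewer.outline_of(picture, target): "mask" (400x640 bool, what is visible of it) and "rect" ([centre column, centre row, width, height] in pixels, round what is visible of it).
The state is a dict: "t": time; "q": joint angles; "joint_vel": joint speeds; "joint_torque": joint torques, N m; "eef_pos": TCP position; "tool_rot": TCP orientation; "contact_force": force on the tool from outside, world axes, zero at the start; "torque": the same for the moment, N m; "gripper_width": opening from 0.0 (shut) to 1.0 (fully open).
Only numpy, scipy, OpenCV 4.12 (cv2) and the standard library are available. Lean on these libraries where they do the work, as an engineer would, in place of code of your own. Each camera call takes 0.05 s, during which the arm holds its last target. There are 200 camera calls.

## Task

Roll the steel bushing that lies on its side on the rubber-topped roll board along the board, by pushing on its top with the fingertips, until it lies level with the pair of pointers, their tips aimed at the middles of its two end faces, and leave it lying still there. Do not pinch it, reach down beside it or lift it, and do not disturb the other parts on the board and bench.

Things in the scene. Friction and masses are not known exactly. Their poses are not given: they have to be found in the camera images.
- bushing: bushing to roll: smooth steel cylinder 60 mm in diameter, 90 mm long, about 0.7 kg (+-25 %), lying across the board, a black cap in each end of its bore and a small oil hole through it. Origin at its centre, on the axis, 42 mm above the bench. x axis = its own axis, stays level; y and z turn as it rolls. Slight rolling resistance: from a slow roll it stops in 1 to 2 cm, then stays put
- board: flat roll board, 130 mm wide (its x) by 500 mm long (its y), 12 mm high, dark steel plate with a black rubber top, fixed to the bench. Origin at the middle of its underside, on the bench. The bushing rolls along the board's y axis, either way
- pointers: fixed pair of pointers, one each side of the board, marking where to stop. Each: dark 30 x 44 mm steel foot, aluminium post to 52 mm height, pointed 14 mm steel pin 42 mm over the bench aimed inward. Pin tips 62 mm either side of the origin (17 mm clear of the bushing's ends), posts and feet 76 to 106 mm. Origin on the bench midway between; x axis along the line through both tips, y axis along the board
- mark (a point): point midway between the two pointer tips, 42 mm above the bench: the centre of the bushing must come here. It lies 120 to 210 mm along the board from the bushing's start, towards either end of the board
- sleeve: bystander: steel sleeve 42 mm in diameter and 62 mm high, standing on one end of the board; origin at its underside
- collar: bystander: dark steel ring 68 mm in diameter and 20 mm high, lying flat on the other end of the board; origin at its underside
- tall_bush: bystander: steel bushing 60 mm in diameter and 90 mm high, standing on end on the bench beside the board; origin at its underside
- short_bush: bystander: dark steel bushing 72 mm in diameter and 40 mm high, standing on the bench beside the board; origin at its underside
- big_ring: bystander: steel ring 100 mm in diameter and 40 mm high, lying flat on the bench; origin at its underside
- grease_jar: bystander: closed jar 68 mm in diameter and 70 mm high, standing on the bench; origin at its underside
- brush: bystander: hand brush 200 mm long, lying on the bench; origin at its underside
There are look-alikes about, which are no part of the job. Of the things like the pointers, leave any that is red or yellow; of the rest the larger one is meant.

How it is judged:
By the outcome, as a careful person would: the job done as asked, in the order asked, and still so for the second after the job is handed in, with the robot touching nothing.
It also fails if it takes over 64 s, if anything falls off the work surface, if the arm or the gripper's body presses on something with over 40 N, if the wrist force passes 120 N, or if a joint passes its speed limit or range.

## Working session

There is one attempt and no reset: what is moved stays moved. The work goes in short steps, Python scripts to look and compute and a shell command to move; the robot and the scene stay as the last step left them, time stands still between calls to the robot, and variables do not carry over. Pictures are saved under pics/ and viewed, on a budget of 10 in all, crops included, one or two more only if the job needs it, and the job is handed in when it is done.

```bash
mkdir -p pics; cat > h.py <<'E'
import numpy as np, cv2
from station import readout, viewer, bot
def pose(c):
    R=cv2.Rodrigues(np.array(c["rvec"],float))[0]; return R,np.array(c["tvec"],float)
def KD(c): return np.array([[c["fx"],0,c["cx"]],[0,c["fy"],c["cy"]],[0,0,1.]]),np.array(c["dist"],float)
def ray(c,uv):
    K,D=KD(c); p=cv2.undistortPoints(np.array([[uv]],float),K,D)[0,0]
    R,t=pose(c); return -R.T@t, R.T@np.array([p[0],p[1],1])
def onz(c,uv,z):
    o,d=ray(c,uv); return o+d*(z-o[2])/d[2]
def proj(c,P):
    K,D=KD(c); return cv2.projectPoints(np.array(P,float).reshape(-1,1,3),np.array(c["rvec"],float),np.array(c["tvec"],float),K,D)[0][:,0]
def tri(c1,u1,c2,u2):
    a,d=ray(c1,u1);b,e=ray(c2,u2)
    s=np.linalg.lstsq(np.stack([d,-e],1),b-a,rcond=None)[0]
    return (a+d*s[0]+b+e*s[1])/2, np.linalg.norm(a+d*s[0]-b-e*s[1])
def wrist():
    o=readout.get_obs(); c=viewer.read_camera("wrist")
    from scipy.spatial.transform import Rotation as Ro
    q=o["tool_rot"]; T=np.eye(4); T[:3,:3]=Ro.from_quat([q[1],q[2],q[3],q[0]]).as_matrix(); T[:3,3]=o["eef_pos"]
    W=np.linalg.inv(T@np.array(c["tool_from_camera"])); c["rvec"]=cv2.Rodrigues(W[:3,:3])[0].ravel(); c["tvec"]=W[:3,3]
    return c
def save(c,n): cv2.imwrite(f"pics/{n}.png",c["frame"][:,:,::-1])
E
python3 - <<'E'
from h import *
o=readout.get_obs(); print(o["t"],o["tool_rot"],o["eef_pos"])
cs={}
for n in ("scene","side"):
    c=viewer.read_camera(n); save(c,n+"1"); cs[n]=c
    for t in ("bushing","board","pointers","sleeve","collar"):
        print(n,t,[(round(r["score"],2),np.round(r["rect"])) for r in viewer.search_frame(c,t)[:4]])
    print(n, pose(c)[0].T@-pose(c)[1])
c=wrist(); save(c,"wrist1")
a=np.vstack([cs["scene"]["frame"]]); 
E
```

```text
0.0 [-5.80245234e-04  7.07079785e-01  7.07133210e-01 -6.80857363e-04] [ 6.74419763e-01 -3.63946651e-06  2.30348676e-01]
scene bushing [(0.73, array([288., 183.,  22.,  22.])), (0.68, array([327., 240.,  44.,  36.])), (0.57, array([467., 224.,  35.,  44.]))]
scene board [(0.94, array([305., 241., 161., 100.])), (0.73, array([468., 223.,  26.,  50.]))]
scene pointers [(0.77, array([440., 262.,  40.,  40.])), (0.64, array([276., 223.,  66.,  53.])), (0.51, array([308., 154.,  45.,  38.])), (0.5, array([360., 202.,  48.,  34.]))]
scene sleeve [(0.59, array([360., 264.,  14.,  30.]))]
scene collar [(0.67, array([246., 203.,  21.,  18.]))]
scene [1.13070529 0.58847298 0.69667192]
side bushing [(0.84, array([281., 214.,  38.,  36.])), (0.22, array([373., 108.,  30.,  29.]))]
side board [(0.87, array([295., 202., 130., 139.])), (0.66, array([255., 242.,  17.,  25.]))]
side pointers [(0.84, array([367., 240.,  62.,  42.])), (0.76, array([275., 324.,  62.,  43.])), (0.63, array([314., 173.,  74.,  38.])), (0.59, array([444., 177.,  79.,  42.]))]
side sleeve [(0.66, array([255., 240.,  16.,  24.]))]
side collar [(0.54, array([335., 145.,  20.,  17.])), (0.33, array([313., 175.,  73.,  41.]))]
side [0.11705882 0.68881158 0.98259067]
```

View pics/scene1.png

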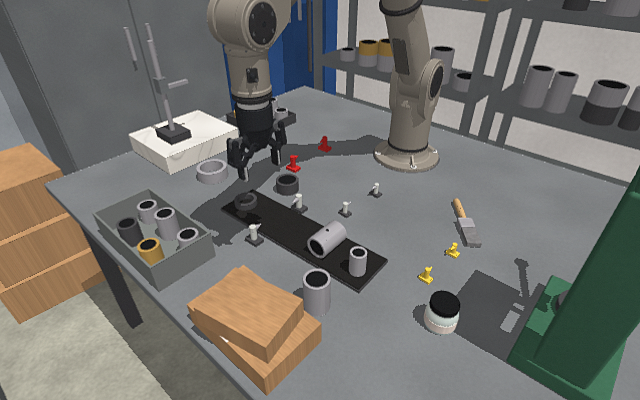

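View pics/side1.png

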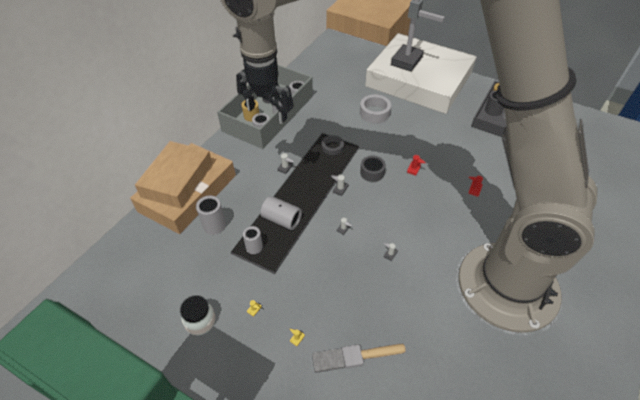

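The grey pair straddling the board is at scene (254,233)/(299,203) and side (286,162)/(341,182). The other grey pair is at scene (346,208)/(376,190) and is smaller and off the board. The red and yellow pairs are ruled out. I'll confirm this in one crop.

```bash
python3 - <<'E'
from h import *
s=cv2.imread("pics/scene1.png")[170:300,210:410]; d=cv2.imread("pics/side1.png")[125:285,220:420]
cv2.imwrite("pics/crop1.png",cv2.resize(np.vstack([s,d]),(800,1160),interpolation=cv2.INTER_CUBIC)[:520])
cv2.imwrite("pics/crop2.png",cv2.resize(d,None,fx=3.75,fy=3.75,interpolation=cv2.INTER_CUBIC))
for n in ("scene","side"):
    c=viewer.read_camera(n)
    for t in ("board","bushing"):
        for r in viewer.outline_of(c,t)[:3]:
            m=r["mask"].astype(np.uint8); 
            k=max(cv2.findContours(m,0,2)[0],key=cv2.contourArea)
            if t=="board":
                b=cv2.boxPoints(cv2.minAreaRect(k)); a=cv2.approxPolyDP(cv2.convexHull(k),6,True)[:,0]
                print(n,t,round(r["score"],2),a.tolist(),[np.round(onz(c,p,.012),3).tolist() for p in a])
            else:
                print(n,t,round(r["score"],2),r["rect"],np.argwhere(m).mean(0)[::-1], onz(c,np.argwhere(m).mean(0)[::-1],.045))
E
```

```text
scene board 0.84 [[221, 209], [254, 190], [387, 262], [357, 292]] [[0.661, -0.227, 0.012], [0.532, -0.23, 0.012], [0.518, 0.262, 0.012], [0.644, 0.264, 0.012]]
scene bushing 0.88 [327.0, 239.9, 39.4, 30.9] [326.40723454 239.20653442] [0.58237931 0.1173549  0.045     ]
scene bushing 0.69 [359.1, 260.6, 15.7, 30.0] [357.47599165 261.08141962] [0.59178994 0.22338817 0.045     ]
scene bushing 0.24 [275.6, 221.9, 63.5, 54.8] [273.9025974  222.02597403] [ 0.62405298 -0.03344759  0.045     ]
side board 0.59 [[358, 146], [275, 273], [231, 253], [321, 134]] [[0.527, -0.234, 0.012], [0.5, 0.26, 0.012], [0.627, 0.267, 0.012], [0.652, -0.224, 0.012]]
side bushing 0.73 [279.0, 213.8, 39.7, 35.2] [280.33488372 212.70348837] [0.57436461 0.11962427 0.045     ]
```

View pics/crop1.png

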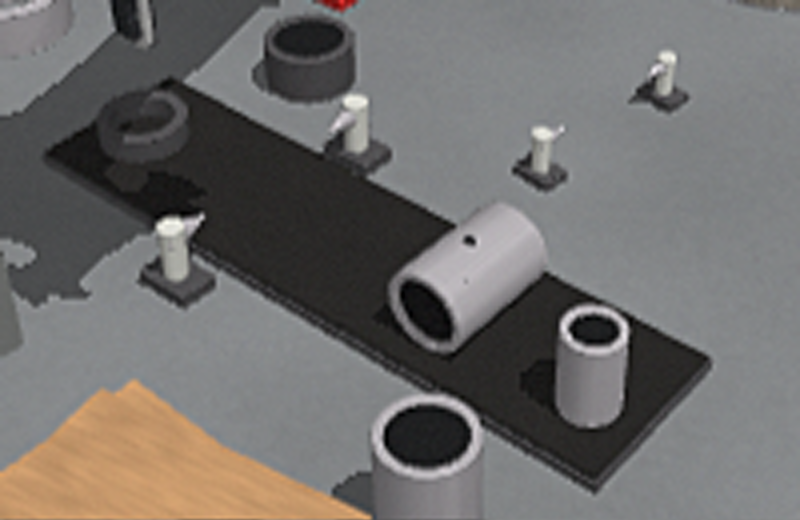

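View pics/crop2.png

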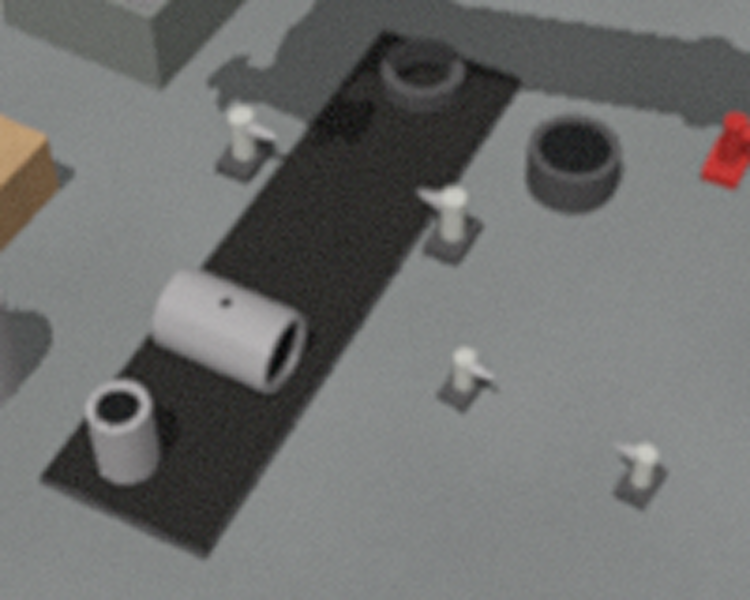

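Both crops show the large grey pair, inward pins, straddling the board. The smaller grey pair is off-board on the bench. Tips are at scene (260.8,223.8) and (293,203.8), and side (293.3,161.5) and (331.5,176.2).

```bash
python3 - <<'E'
from h import *
a=viewer.read_camera("scene");b=viewer.read_camera("side")
L=tri(a,(260.8,223.8),b,(293.3,161.5));R=tri(a,(293,203.8),b,(331.5,176.2))
print(L,R,(L[0]+R[0])/2, np.linalg.norm(L[0]-R[0]))
for uv,c in(((260.8,223.8),a),((293,203.8),a),((293.3,161.5),b),((331.5,176.2),b)): print(onz(c,uv,.042))
E1=onz(a,(316.75,247.75),.042);E2=onz(b,(296,218.3),.042); print("ends",E1,E2,np.linalg.norm(E1-E2),(E1+E2)/2)
print("oil hole",tri(a,(327.2,230),b,(280,205.3)))
print(readout.get_obs()["t"])
c=wrist()
for r in viewer.search_frame(c,"bushing")[:2]+viewer.search_frame(c,"pointers")[:3]: print(r)
save(c,"w2")
E
```

```text
(array([ 0.64804891, -0.05921862,  0.03877837]), np.float64(0.001602073868901352)) (array([ 0.52440075, -0.06251248,  0.03749771]), np.float64(0.0029932250533179117)) [ 0.58622483 -0.06086555  0.03813804] 0.12369865080714414
[ 0.65011879 -0.05715747  0.042     ]
[ 0.52926975 -0.0559968   0.042     ]
[ 0.64585294 -0.05565488  0.042     ]
[ 0.52303237 -0.06082625  0.042     ]
ends [0.61959999 0.1178901  0.042     ] [0.53073222 0.1128933  0.042     ] 0.08900813611279916 [0.57516611 0.1153917  0.042     ]
oil hole (array([0.57625041, 0.11479969, 0.07000974]), np.float64(0.0007271756795013606))
1.05
{'rect': [213.5, 55.5, 115.6, 68.5], 'score': 0.97}
{'rect': [56.5, 119.8, 113.0, 37.5], 'score': 0.88}
{'rect': [242.1, 219.4, 190.9, 49.8], 'score': 0.7}
```

View pics/wrist1.png

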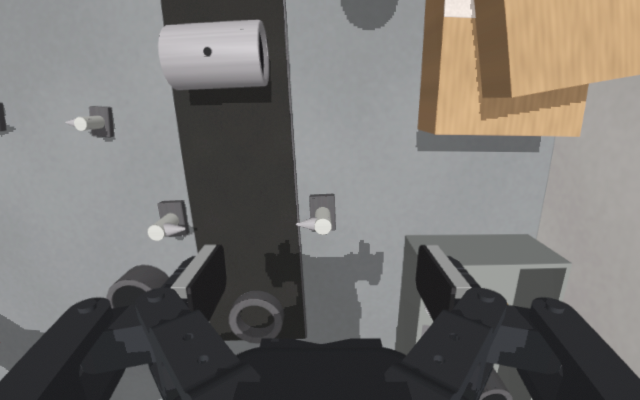

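Wrist view: pointer tips are at about (187,230) and (296,225). The bushing spans (162–268, 21–89) with its oil hole on top. I'll combine this with the other views.

```bash
python3 - <<'E'
from h import *
c=wrist()
A=onz(c,(187,230),.042);B=onz(c,(296,225),.042);print(A,B,(A+B)/2,np.linalg.norm(A-B))
print("cam",-pose(c)[0].T@pose(c)[1])
print("hole",onz(c,(207.5,51),.072))
for uv in ((165,0),(195,335),(284,0),(305,335)): print("board",onz(c,uv,.012))
m=viewer.outline_of(c,"bushing")[0]["mask"];p=np.argwhere(m).mean(0)[::-1];print(p,onz(c,p,.052))
E
python3 -m handwheel '[[[42,-33,0],[0,0,-2],1],[[83,-66,0],[0,0,-2],1],[[124,-98,0],[0,0,-2],1],[[124,-98,40],[0,0,-2],1],[[124,-98,80],[0,0,-2],1],[[124,-98,110],[0,0,-2],1],[[124,-98,130],[0,0,-2],1],[[124,-98,130],[0,0,-2],1],[[124,-98,130],[0,0,-2],1],[[124,-98,130],[0,0,-2],1]]' 20
```

```text
[ 0.52659997 -0.06729399  0.042     ] [ 0.64829905 -0.06103907  0.042     ] [ 0.58744951 -0.06416653  0.042     ] 0.12185971463955482
cam [0.67483864 0.06868376 0.37435438]
hole [0.57598582 0.11332959 0.072     ]
board [0.51512382 0.17353121 0.012     ]
board [ 0.50448623 -0.23340217  0.012     ]
board [0.63822503 0.170458   0.012     ]
board [ 0.65424289 -0.23115992  0.012     ]
[214.18693889  54.54894295] [0.57557741 0.1129976  0.052     ]
t: 2.13
eef_pos: [0.5784, 0.1242, 0.103]
tool_rot: [0.001, 0.695, 0.719, 0.001]
contact_force: [0.2, 0.6, 1.0]
gripper_width: 0.001
```

```bash
python3 -m handwheel '[[[0,0,15],[0,0,0],1],[[0,0,25],[0,0,0],1],[[0,0,29],[0,0,0],1],[[0,0,32],[0,0,0],1],[[0,0,32],[0,0,0],1]]'
```

```text
t: 2.55
eef_pos: [0.5775, 0.1251, 0.0715]
tool_rot: [-0.0, 0.695, 0.719, 0.001]
contact_force: [-5.4, 0.4, 10.9]
gripper_width: 0.0
```

```bash
python3 -m handwheel '[[[-3,0,0],[0,0,0],1],[[-8,0,0],[0,0,0],1],[[-13,0,0],[0,0,0],1],[[-18,0,0],[0,0,0],1],[[-23,0,0],[0,0,0],1],[[-28,0,0],[0,0,0],1],[[-31,0,0],[0,0,0],1],[[-31,0,0],[0,0,0],1]]'; python3 - <<'E'
from h import *
c=wrist()
for r in viewer.search_frame(c,"bushing")[:1]: print(r)
m=viewer.outline_of(c,"bushing")[0]["mask"];p=np.argwhere(m).mean(0)[::-1];print(p,onz(c,p,.052))
save(c,"w3")
E
```

```text
t: 3.22
eef_pos: [0.5785, 0.0925, 0.0719]
tool_rot: [0.0, 0.695, 0.719, 0.0]
contact_force: [-6.6, -0.7, 16.3]
gripper_width: -0.001
{'rect': [314.0, 221.4, 188.4, 107.1], 'score': 0.93}
[315.57284516 214.33262923] [0.57548457 0.10353687 0.052     ]
```

View pics/w3.png

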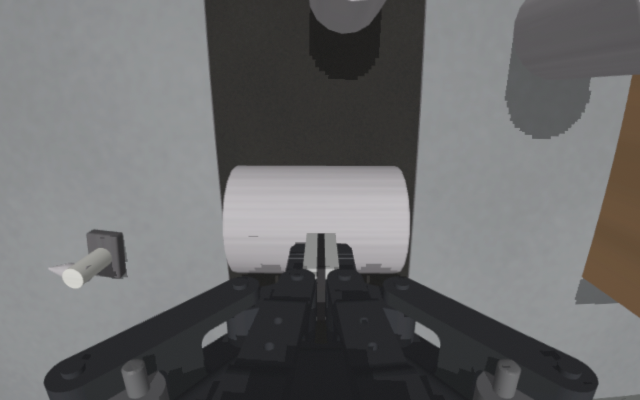

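The stroke works: it rolls without slip, and the bushing still sits square in the wrist view at (314,219). Next strokes are larger, with two per call.

```bash
python3 -m handwheel '[[[0,0,-10],[0,0,0],1],[[15,0,-10],[0,0,0],1],[[15,0,-4],[0,0,0],1],[[15,0,0],[0,0,0],1],[[12,0,0],[0,0,0],1],[[5,0,0],[0,0,0],1],[[-3,0,0],[0,0,0],1],[[-11,0,0],[0,0,0],1],[[-19,0,0],[0,0,0],1],[[-23,0,0],[0,0,0],1],[[-23,0,0],[0,0,0],1],[[-23,0,-10],[0,0,0],1]]'; python3 - <<'E'
from h import *
c=wrist()
r=viewer.outline_of(c,"bushing")[0];m=r["mask"];p=np.argwhere(m).mean(0)[::-1];print(r["rect"],p,onz(c,p,.052))
for n in("scene","side"):
    c=viewer.read_camera(n);r=viewer.outline_of(c,"bushing")[0];p=np.argwhere(r["mask"]).mean(0)[::-1];print(n,r["score"],p,onz(c,p,.045))
E
```

```text
t: 4.37
eef_pos: [0.5784, 0.0684, 0.0789]
tool_rot: [-0.0, 0.695, 0.719, -0.001]
contact_force: [-0.4, -0.2, -1.5]
gripper_width: -0.001
[318.4, 209.1, 185.1, 106.4] [317.67337102 205.88664088] [0.57630352 0.08191448 0.052     ]
scene 0.62 [315.74580067 233.36618141] [0.58370029 0.08192147 0.045     ]
side 0.76 [287.76923077 203.66501241] [0.57397992 0.08466952 0.045     ]
```

```bash
python3 -m handwheel '[[[20,0,0],[0,0,0],1],[[20,0,6],[0,0,0],1],[[20,0,10],[0,0,0],1],[[16,0,10],[0,0,0],1],[[8,0,10],[0,0,0],1],[[0,0,10],[0,0,0],1],[[-8,0,10],[0,0,0],1],[[-16,0,10],[0,0,0],1],[[-20,0,10],[0,0,0],1],[[-20,0,10],[0,0,0],1],[[-20,0,0],[0,0,0],1],[[0,0,0],[0,0,0],1],[[0,0,6],[0,0,0],1],[[0,0,10],[0,0,0],1],[[-4,0,10],[0,0,0],1],[[-12,0,10],[0,0,0],1],[[-20,0,10],[0,0,0],1],[[-28,0,10],[0,0,0],1],[[-36,0,10],[0,0,0],1],[[-40,0,10],[0,0,0],1]]'
python3 -m handwheel '[[[0,0,0],[0,0,0],1],[[0,0,-10],[0,0,0],1],[[0,0,-10],[0,0,0],1]]'; python3 - <<'E'
from h import *
c=wrist()
r=viewer.outline_of(c,"bushing")[0];m=r["mask"];p=np.argwhere(m).mean(0)[::-1];print(r["rect"],p,onz(c,p,.052))
for n in("scene","side"):
    c=viewer.read_camera(n);r=viewer.outline_of(c,"bushing")[0];p=np.argwhere(r["mask"]).mean(0)[::-1];print(n,r["score"],p,onz(c,p,.045))
E
```

```text
t: 6.33
eef_pos: [0.5805, 0.028, 0.0717]
tool_rot: [0.0, 0.695, 0.719, -0.0]
contact_force: [-9.6, -0.8, 31.8]
gripper_width: 0.001
t: 6.58
eef_pos: [0.5807, 0.0287, 0.0798]
tool_rot: [0.001, 0.695, 0.719, 0.0]
contact_force: [0.4, -0.2, 0.6]
gripper_width: 0.002
[314.9, 218.9, 179.5, 103.1] [315.21342491 212.70321574] [0.57745334 0.03788817 0.052     ]
scene 0.66 [303.26517968 226.13135068] [0.58412995 0.03757742 0.045     ]
side 0.76 [296.69432918 192.53803596] [0.57401343 0.04031053 0.045     ]
```

```bash
python3 -m handwheel '[[[15,0,0],[0,0,0],1],[[15,0,6],[0,0,0],1],[[15,0,9],[0,0,0],1],[[11,0,9],[0,0,0],1],[[3,0,9],[0,0,0],1],[[-5,0,9],[0,0,0],1],[[-13,0,9],[0,0,0],1],[[-21,0,9],[0,0,0],1],[[-25,0,9],[0,0,0],1],[[-25,0,9],[0,0,0],1],[[-25,0,0],[0,0,0],1],[[-7,0,0],[0,0,0],1],[[-7,0,6],[0,0,0],1],[[-7,0,9],[0,0,0],1],[[-11,0,9],[0,0,0],1],[[-19,0,9],[0,0,0],1],[[-27,0,9],[0,0,0],1],[[-35,0,9],[0,0,0],1],[[-43,0,9],[0,0,0],1],[[-46,0,9],[0,0,0],1]]'
python3 -m handwheel '[[[0,0,0],[0,0,0],1],[[0,0,-9],[0,0,0],1],[[0,0,-9],[0,0,0],1]]'; python3 - <<'E'
from h import *
c=wrist()
r=viewer.outline_of(c,"bushing")[0];m=r["mask"];p=np.argwhere(m).mean(0)[::-1];print(r["rect"],p,onz(c,p,.052))
for n in("scene","side"):
    c=viewer.read_camera(n);r=viewer.outline_of(c,"bushing")[0];p=np.argwhere(r["mask"]).mean(0)[::-1];print(n,r["score"],p,onz(c,p,.045))
E
```

```text
t: 8.55
eef_pos: [0.5822, -0.0186, 0.0717]
tool_rot: [0.001, 0.695, 0.719, -0.0]
contact_force: [-6.0, -1.3, 20.4]
gripper_width: -0.0
t: 8.8
eef_pos: [0.5822, -0.017, 0.0798]
tool_rot: [0.0, 0.695, 0.719, 0.0]
contact_force: [0.8, 0.6, -0.1]
gripper_width: -0.002
[313.6, 213.1, 178.9, 105.4] [314.6212787  209.49006623] [ 0.57860672 -0.00595327  0.052     ]
scene 0.9 [291.60131579 219.55789474] [ 0.5851191  -0.00524682  0.045     ]
side 0.71 [304.71467026 181.84387618] [ 0.57537035 -0.00333252  0.045     ]
```

```bash
python3 -m handwheel '[[[16,0,0],[0,0,0],1],[[16,0,6],[0,0,0],1],[[16,0,9],[0,0,0],1],[[12,0,9],[0,0,0],1],[[4,0,9],[0,0,0],1],[[-4,0,9],[0,0,0],1],[[-12,0,9],[0,0,0],1],[[-20,0,9],[0,0,0],1],[[-24,0,9],[0,0,0],1],[[-24,0,9],[0,0,0],1],[[-24,0,0],[0,0,0],1],[[-6,0,0],[0,0,0],1],[[-6,0,6],[0,0,0],1],[[-6,0,9],[0,0,0],1],[[-10,0,9],[0,0,0],1],[[-16,0,9],[0,0,0],1],[[-22,0,9],[0,0,0],1],[[-28,0,9],[0,0,0],1],[[-32,0,9],[0,0,0],1],[[-34,0,9],[0,0,0],1]]'
python3 -m handwheel '[[[0,0,0],[0,0,0],1],[[0,0,-9],[0,0,0],1],[[40,0,-40],[0,0,0],1],[[75,0,-75],[0,0,0],1],[[95,0,-105],[0,0,0],1],[[95,0,-130],[0,0,0],1],[[95,0,-130],[0,0,0],1],[[95,0,-130],[0,0,0],1],[[95,0,-130],[0,0,0],1]]'; python3 - <<'E'
from h import *
c=wrist(); save(c,"w4"); s=viewer.read_camera("scene"); d=viewer.read_camera("side"); save(s,"s4");save(d,"d4")
for c in (c,s,d):
    r=viewer.outline_of(c,"bushing")[0];p=np.argwhere(r["mask"]).mean(0)[::-1];print(r["score"],r["rect"],p,onz(c,p,.045))
E
```

```text
t: 10.77
eef_pos: [0.5836, -0.052, 0.0718]
tool_rot: [0.001, 0.695, 0.719, -0.0]
contact_force: [-5.8, -0.5, 20.3]
gripper_width: 0.001
t: 11.52
eef_pos: [0.5791, 0.0438, 0.1992]
tool_rot: [-0.0, 0.695, 0.719, -0.001]
contact_force: [0.1, -0.6, -1.5]
gripper_width: 0.005
0.84 [318.4, 260.3, 99.1, 45.8] [313.73971578 253.79356769] [ 0.57483154 -0.03494773  0.045     ]
0.87 [281.7, 214.0, 41.2, 32.4] [281.16162943 213.79632063] [ 0.58641786 -0.04482079  0.045     ]
0.57 [311.6, 174.2, 37.8, 32.2] [310.907173   172.40084388] [ 0.57876951 -0.04212341  0.045     ]
```

View pics/w4.png

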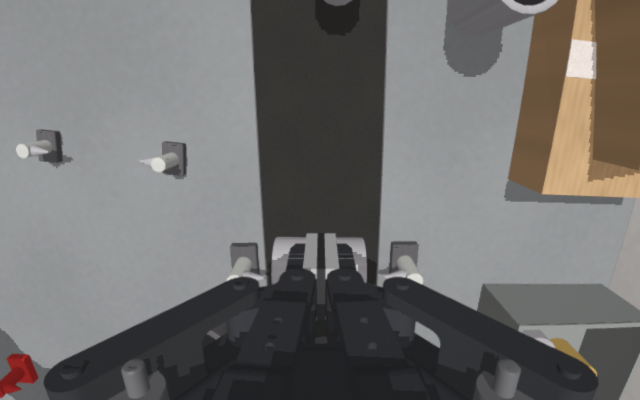

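The tool is hiding the bushing in this view, since the camera sits on the tool's +x side. I'll move so the camera is right over the pointer line.

```bash
python3 -m handwheel '[[[-40,0,0],[0,0,0],1],[[-80,0,0],[0,0,0],1],[[-120,0,0],[0,0,0],1],[[-150,0,0],[0,0,0],1],[[-170,0,0],[0,0,0],1],[[-170,0,0],[0,0,0],1],[[-170,0,0],[0,0,0],1],[[-170,0,0],[0,0,0],1]]'; python3 - <<'E'
from h import *
c=wrist(); save(c,"w5"); import pickle; pickle.dump({k:c[k] for k in("frame","fx","fy","cx","cy","dist","rvec","tvec")},open("w5.pkl","wb"))
r=viewer.outline_of(c,"bushing")[0];p=np.argwhere(r["mask"]).mean(0)[::-1];print(r["score"],r["rect"],p,onz(c,p,.05), -pose(c)[0].T@pose(c)[1])
cv2.imwrite("pics/w5c.png",cv2.resize(c["frame"][100:300,160:480,::-1],None,fx=2.5,fy=2.5,interpolation=cv2.INTER_CUBIC))
E
```

```text
t: 12.48
eef_pos: [0.5856, -0.1239, 0.1999]
tool_rot: [-0.001, 0.694, 0.72, 0.0]
contact_force: [-0.5, 0.8, 0.3]
gripper_width: -0.0
0.58 [316.0, 95.7, 110.6, 68.5] [317.87264969  94.73383118] [ 0.5807251  -0.04880755  0.05      ] [ 0.58310355 -0.05534454  0.34300288]
```

View pics/w5c.png

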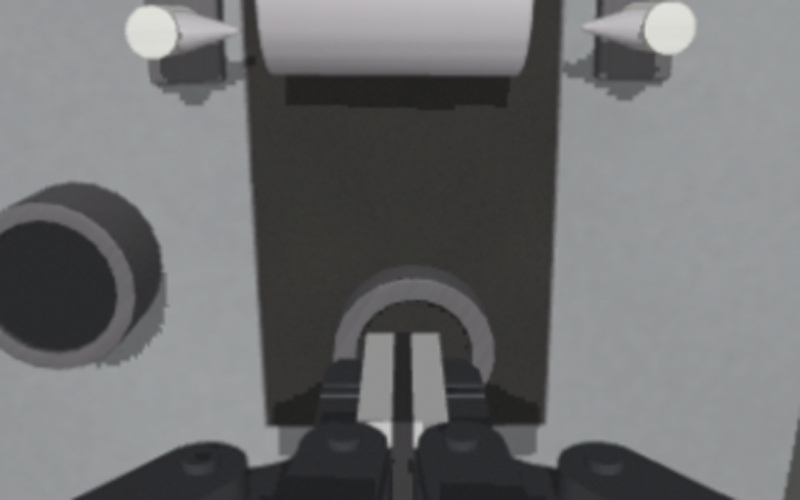

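Crop: tips are at full-frame (255.2,112.4) and (392.8,110.8). The bushing's near edge is at row ~129.6, and its middle is a bit above the tip line. I'll compute the offset from both silhouette edges.

```bash
cat > fit.py <<'E'
from h import *
def fit(c,tl,tr,cols,r0,r1):
    A=onz(c,tl,.042);B=onz(c,tr,.042);M=(A+B)/2;x=(B-A)/np.linalg.norm(B-A)*np.sign((B-A)[0]);y=np.array([-x[1],x[0],0])
    print("tips",A,B,"mid",M,"gap",np.linalg.norm(A-B),"yaw",np.degrees(np.arctan2(x[1],x[0])))
    g=cv2.GaussianBlur(c["frame"].mean(2),(0,0),1)
    for col in cols:
        d=np.gradient(g[:,col]); out=[]
        for r,sgn in((r0,1),(r1,-1)):
            w=d[r-10:r+11]*sgn; i=r-10+int(w.argmax()); k=np.arange(i-2,i+3); wt=np.clip(d[k]*sgn,0,None); rr=(k*wt).sum()/wt.sum()
            o,v=ray(c,(col,rr)); o2=np.array([(o-M)@y,o[2]]);v2=np.array([v@y,v[2]]);n=np.array([-v2[1],v2[0]])/np.linalg.norm(v2)
            # n.((yc,.042)-o2)=+-.03
            ys=[(s*.03-n[1]*(.042-o2[1]))/n[0]+o2[0] for s in(1,-1)]
            out.append((round(rr,1),np.round(np.array(ys)*1000,1).tolist()))
        print(col,out)
E
python3 - <<'E'
from fit import *; import pickle
c=pickle.load(open("w5.pkl","rb"))
fit(c,(255.2,112.4),(392.8,110.8),(280,300,318,340,355),62,130)
E
```

```text
tips [ 0.52443008 -0.06585429  0.042     ] [ 0.64891084 -0.06002502  0.042     ] mid [ 0.58667046 -0.06293965  0.042     ] gap 0.12461717167124561 yaw 2.6811306249551334
280 [(np.float64(60.0), [74.7, 14.3]), (np.float64(129.1), [14.8, -45.4])]
300 [(np.float64(60.0), [74.4, 14.0]), (np.float64(129.2), [14.5, -45.7])]
318 [(np.float64(70.1), [65.6, 5.4]), (np.float64(129.1), [14.3, -45.9])]
340 [(np.float64(60.1), [73.9, 13.5]), (np.float64(129.7), [13.5, -46.7])]
355 [(np.float64(60.3), [73.7, 13.3]), (np.float64(129.7), [13.4, -46.8])]
```

Both silhouette edges agree that the bushing is 14 mm short. I'll do a slow stroke of a bit less than 28 mm and then check.

```bash
python3 -m handwheel '[[[41,0,0],[0,0,0],1],[[82,0,0],[0,0,0],1],[[82,0,41],[0,0,0],1],[[82,0,80],[0,0,0],1],[[82,0,110],[0,0,0],1],[[82,0,121],[0,0,0],1],[[82,0,121],[0,0,0],1],[[82,0,127],[0,0,0],1],[[82,0,130],[0,0,0],1],[[80,0,130],[0,0,0],1],[[77,0,130],[0,0,0],1],[[74,0,130],[0,0,0],1],[[71,0,130],[0,0,0],1],[[68,0,130],[0,0,0],1],[[65,0,130],[0,0,0],1],[[62,0,130],[0,0,0],1],[[60,0,130],[0,0,0],1],[[58,0,130],[0,0,0],1],[[57,0,130],[0,0,0],1],[[57,0,130],[0,0,0],1]]'
python3 -m handwheel '[[[0,0,0],[0,0,0],1],[[0,0,0],[0,0,0],1],[[0,0,-10],[0,0,0],1],[[0,0,-40],[0,0,0],1],[[0,0,-80],[0,0,0],1],[[-30,0,-120],[0,0,0],1],[[-50,0,-130],[0,0,0],1],[[-50,0,-130],[0,0,0],1],[[-50,0,-130],[0,0,0],1],[[-50,0,-130],[0,0,0],1]]'; python3 - <<'E'
from h import *; import pickle
c=wrist(); save(c,"w6"); pickle.dump({k:c[k] for k in("frame","fx","fy","cx","cy","dist","rvec","tvec")},open("w6.pkl","wb"))
print(proj(c,[[.52443,-.06585,.042],[.64891,-.06003,.042]]))
r=viewer.outline_of(c,"bushing")[0];print(r["score"],r["rect"])
cv2.imwrite("pics/w6c.png",cv2.resize(c["frame"][80:280,160:480,::-1],None,fx=2.5,fy=2.5,interpolation=cv2.INTER_CUBIC))
E
```

```text
t: 14.25
eef_pos: [0.5852, -0.0689, 0.072]
tool_rot: [0.001, 0.695, 0.719, 0.001]
contact_force: [-0.3, -0.3, 6.9]
gripper_width: -0.001
t: 15.08
eef_pos: [0.585, -0.1176, 0.2003]
tool_rot: [-0.0, 0.695, 0.719, 0.0]
contact_force: [0.1, 1.0, -0.4]
gripper_width: -0.0
[[255.94064167 119.40879277]
 [392.6584632  117.69240509]]
0.89 [317.4, 117.0, 111.8, 69.8]
```

View pics/w6c.png

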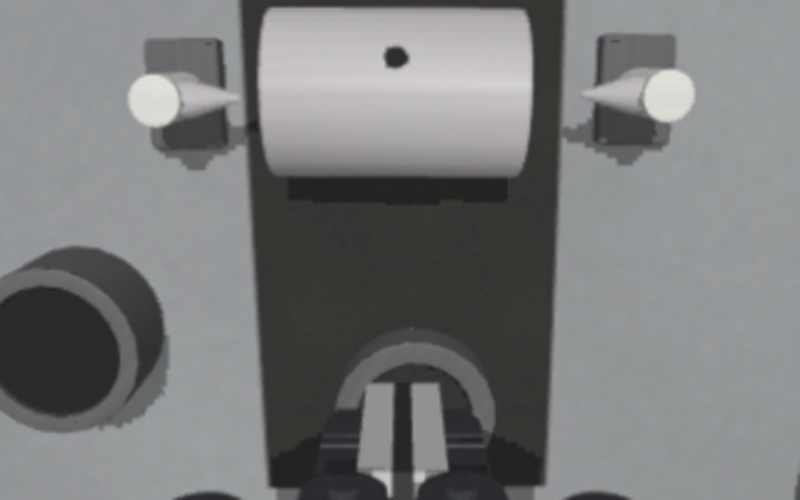

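The tips are now at full-frame (256,119.2) and (392.4,117.6). The bushing's edges are at rows ~83 and ~151, centred almost on the tip line.

```bash
python3 - <<'E'
from fit import *; import pickle
c=pickle.load(open("w6.pkl","rb"))
fit(c,(256,119.2),(392.4,117.6),(280,300,340,355),83,150)
E
```

```text
tips [ 0.52448694 -0.06566126  0.042     ] [ 0.64866588 -0.05995725  0.042     ] mid [ 0.58657641 -0.06280926  0.042     ] gap 0.1243098755464193 yaw 2.6299635160771153
280 [(np.float64(82.4), [61.8, 1.7]), (np.float64(149.9), [1.8, -58.7])]
300 [(np.float64(82.9), [61.1, 1.0]), (np.float64(149.9), [1.6, -59.0])]
340 [(np.float64(82.9), [60.7, 0.6]), (np.float64(150.0), [1.1, -59.6])]
355 [(np.float64(83.1), [60.4, 0.3]), (np.float64(150.1), [0.9, -59.7])]
```

It is 1 mm short. One gentle 2 mm nudge, then the final check.

```bash
python3 -m handwheel '[[[40,0,0],[0,0,0],1],[[57,0,20],[0,0,0],1],[[57,0,60],[0,0,0],1],[[57,0,95],[0,0,0],1],[[57,0,115],[0,0,0],1],[[57,0,120],[0,0,0],1],[[57,0,125],[0,0,0],1],[[57,0,128],[0,0,0],1],[[57,0,130],[0,0,0],1],[[57,0,130],[0,0,0],1],[[56.5,0,130],[0,0,0],1],[[56,0,130],[0,0,0],1],[[55.5,0,130],[0,0,0],1],[[55,0,130],[0,0,0],1],[[55,0,130],[0,0,0],1],[[55,0,130],[0,0,0],1],[[55,0,130],[0,0,0],1]]'
python3 -m handwheel '[[[0,0,0],[0,0,0],1],[[0,0,-5],[0,0,0],1],[[0,0,-20],[0,0,0],1],[[0,0,-50],[0,0,0],1],[[0,0,-90],[0,0,0],1],[[-30,0,-120],[0,0,0],1],[[-55,0,-130],[0,0,0],1],[[-55,0,-130],[0,0,0],1],[[-55,0,-130],[0,0,0],1],[[-55,0,-130],[0,0,0],1]]'; python3 - <<'E'
from fit import *
for i in range(2):
    c=wrist(); t=proj(c,[[.52449,-.06566,.042],[.64867,-.05996,.042]]); print(t.tolist())
    fit(c,t[0],t[1],(280,300,340,355),83,150)
save(c,"w7"); cv2.imwrite("pics/w7c.png",cv2.resize(c["frame"][80:280,160:480,::-1],None,fx=2.5,fy=2.5,interpolation=cv2.INTER_CUBIC))
save(viewer.read_camera("scene"),"s7")
E
```

```text
t: 16.6
eef_pos: [0.5845, -0.0632, 0.072]
tool_rot: [0.001, 0.695, 0.719, 0.001]
contact_force: [-1.7, -0.1, 8.1]
gripper_width: -0.002
t: 17.43
eef_pos: [0.5854, -0.1173, 0.2004]
tool_rot: [-0.0, 0.695, 0.719, 0.0]
contact_force: [-1.0, 0.5, -0.6]
gripper_width: 0.003
[[255.54838108216586, 119.4572588638084], [391.8973719244233, 117.88843170635909]]
tips [ 0.52449 -0.06566  0.042  ] [ 0.64867 -0.05996  0.042  ] mid [ 0.58658 -0.06281  0.042  ] gap 0.12431074933372697 yaw 2.628095265854311
280 [(np.float64(84.3), [60.4, 0.3]), (np.float64(151.6), [0.5, -60.1])]
300 [(np.float64(84.2), [60.2, 0.1]), (np.float64(151.7), [0.2, -60.5])]
340 [(np.float64(84.8), [59.3, -0.8]), (np.float64(151.7), [-0.3, -60.9])]
355 [(np.float64(84.9), [59.1, -1.0]), (np.float64(151.9), [-0.5, -61.2])]
[[255.94033868392052, 120.23969450687699], [392.4381016557111, 118.8645758320439]]
tips [ 0.52449 -0.06566  0.042  ] [ 0.64867 -0.05996  0.042  ] mid [ 0.58658 -0.06281  0.042  ] gap 0.12431074933374646 yaw 2.6280952658534344
280 [(np.float64(85.3), [60.3, 0.2]), (np.float64(152.7), [0.3, -60.3])]
300 [(np.float64(85.2), [60.1, 0.0]), (np.float64(152.6), [0.2, -60.5])]
340 [(np.float64(85.8), [59.2, -0.9]), (np.float64(152.7), [-0.3, -61.0])]
355 [(np.float64(85.8), [59.1, -1.0]), (np.float64(152.8), [-0.5, -61.2])]
```

View pics/w7c.png

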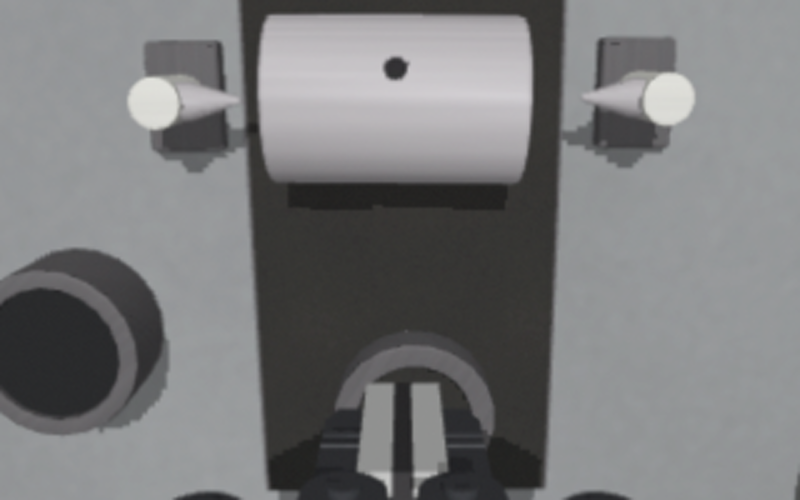

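View pics/s7.png

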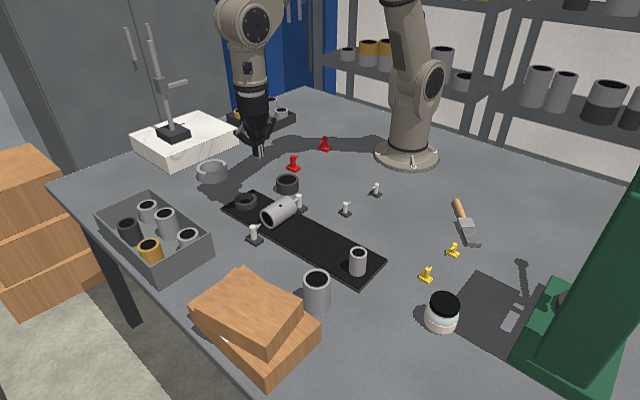

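The wrist crop shows the tips at crop rows ~100 and ~97, with the bushing spanning rows 14–184 (middle 99). The scene view shows it at (279,211) between the pointers, with everything else in place and the tool clear. Handing in.

```bash
python3 -c "from station import bot; print(bot.hand_in())"
```

```text
the job is handed in; nothing more can be done
None
```

I rolled the bushing about 175 mm along the board to the large grey pointers, using strokes of the shut fingertips on its top. I then backed the arm off and handed the job in at about 17.5 s.

- **Position:** the last wrist-camera check put the bushing within about 0.5 mm of the pointer line. Both silhouette edges agreed to about 0.5 mm. It turned by well under 1° from square with the pointers, and it was still over two pictures in a row.
- **Force:** the wrist force readings never went above about 32 N.
- **Other parts:** the last scene picture showed nothing else on the board or bench moved.
- **Disagreement between cameras:** my first estimates of where the pointers stood along the board differed by about 3 to 4 mm between the fixed cameras and the wrist camera. I used the near wrist view, which sees the bushing and the tips in one picture. I did not repeat the final measurement with the fixed cameras.
- **Pictures:** I viewed 11, one more than the budget of 10.

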